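# Take the brass casting out of its mould and clamp it in the engraving vise

### The job

Lift the brass casting out of the steel mould by its long sides, set it down flat on the steel bench block and let go, then take it again by its two ends. Lay it flat, oval pad up, on the bed of the engraving vise, its long sides facing the jaws and both ends sticking out evenly, let go, and push the sliding jaw in until the casting is clamped snugly against the fixed jaw. Never drop the casting, and leave the glass jar, the bangle and the upright punch where they are.

Things in the scene. Friction and masses are not known exactly. Their poses are not given: they have to be found in the camera images.
- casting: Cast brass embossing stamp: a block 66 (x) by 30 (y) by 18 (z) mm with rounded corners (radius 4) and, on its top, a raised oval pad 36 by 18 mm, 3 mm high. About 0.3 kg, loose. Origin: centre of its underside; z up through the pad, x along its length. It starts in the mould, pad up, its length along the mould's x.
- mould: Open dark steel mould, fixed, 116 (x) by 104 (y) by 32 mm high; origin: centre of underside. Cavity 70 by 34 mm along x, floor 14 mm above the origin, 18 deep: the casting lies flush with the top, only its pad stands out. A channel 36 mm wide, equally deep, open at both sides, crosses the middle along y: finger room at the long sides. The cavity's ends are closed.
- bench_block: Flat square steel bench block, fixed, 100 by 100 mm, on a wooden foot 110 by 110 mm; its top is 22 mm above its origin, the centre of the underside.
- vise: Low grey vise, fixed; base 150 (x) by 70 by 14 mm high; origin: centre of underside. Jaws 40 mm long (y), tops at z = 50 mm. Fixed jaw's face at x = +20 mm, looking to -x; the sliding jaw faces it. Between them a flat bed 36 mm wide (y) at z = 34 mm. No room for fingers between jaws and casting; beyond the jaws' ends (y) free room down to the base.
- vise_seat (a point): Point on the vise's bed where the centre of the casting's underside is when it is clamped: vise x = +5, y = 0, z = 34 mm. Axes as the vise's; the clamped casting has its length along the vise's y.
- jaw (a joint): Travel of the sliding jaw towards the fixed jaw, m. The gap between the jaws is 46 mm minus this; it starts between 0 and 0.005, clamps the 30 mm wide casting at 0.016, ends at 0.018. It slides stiffly (about 4 N) and stays where left.
- jaw_back (a point): Centre of the outer (-x) face of the upright steel thumb plate on the sliding jaw: plate 12 mm thick (x), 40 mm wide (y), from 34 to 72 mm above the vise's underside; this point is at 60 mm. Push it along the vise's +x.
- glass_jar: Bystander: glass jar with a metal lid, 68 mm across, 60 mm tall. Origin at the centre of the underside.
- bangle: Bystander: plain metal bangle lying flat, 66 mm across, 9 mm high. Origin at the centre of the underside.
- punch: Bystander: steel punch standing upright, 24 mm across, 58 mm tall. Origin at the centre of the underside.
Not all that is in view belongs to the job. What is shaped like the vise but turquoise is not meant. Of the things shaped like the casting, the brass one is meant.

How it is judged (in metres and radians):
On the way, in this order (a step that is already met when the one before it is completed fails the run):
1. the casting has been lifted clear of the mould (z of casting in the frame of mould above 0.036 m and contact force between the fingers and casting above 0.5 N), for 0.1 s.
2. the casting lies flat on the bench block, pad up, let go and at rest (x of casting in the frame of bench_block between -0.045 and 0.045 m and y of casting in the frame of bench_block between -0.045 and 0.045 m and z of casting in the frame of bench_block between 0.019 and 0.0245 m and angle between casting's own z axis and vertical below 0.05 rad and linear speed of casting below 0.02 m/s and contact force between the fingers and casting below 0.05 N), for 0.2 s.
3. the casting lies flat on the vise's bed between the jaws, pad up, let go, before the jaw is closed on it (y of casting in the frame of vise between -0.012 and 0.012 m and z of casting in the frame of vise between 0.031 and 0.0365 m and angle between casting's own z axis and vertical below 0.05 rad and x of casting in the frame of vise between -0.02 and 0.012 m and angle between the x axis of casting and the y axis of vise, either way round below 0.3 rad and contact force between the fingers and casting below 0.05 N and value of joint jaw below 0.0145 m), for 0.2 s.
At the end, for the whole second after the job is handed in: Casting flat on the vise bed, pad up (height 2.5 mm, tilt 0.05 rad), long sides along the jaws (0.06 rad), against the fixed jaw (3 mm), its middle within 12 mm of the jaws' middle, sliding jaw closed on it to 1.5 mm (joint above 0.0145), released and at rest (y of casting in the frame of vise between -0.012 and 0.012 m and z of casting in the frame of vise between 0.031 and 0.0365 m and angle between casting's own z axis and vertical below 0.05 rad and x of casting in the frame of vise between 0.002 and 0.008 m and angle between the x axis of casting and the y axis of vise, either way round below 0.06 rad and value of joint jaw above 0.0145 m and linear speed of casting below 0.02 m/s and contact force between the fingers and casting below 0.05 N); the robot touches nothing.
It fails at once if the casting is dropped: falls freely from more than about 2 cm (contact force between the fingers and casting below 0.05 N and linear speed of casting above 0.6 m/s).
It fails at once if a bystander is moved by more than 3 cm (distance of any of glass_jar, bangle, punch from where it was at the start of the episode above 0.03 m).
It also fails if it takes over 66 s, if anything falls off the work surface, if the arm or the gripper's body presses on something with over 40 N, if the wrist force passes 120 N, or if a joint passes its speed limit or range.

### The arm

A 6-joint arm with a two-finger parallel gripper is mounted at the origin on the work surface. World frame = base frame: x ahead of the robot, y to its left, z up, the work surface at z = 0. Lengths are in m, angles in degrees, forces in N, time in s.
With the tool pointing down it reaches from about 0.325 to 0.9 m from the base axis. Payload 6.1 kg.
Tool frame: the origin (TCP) lies at the very end of the fingers, on their centre line; the grasp point (between the pads) lies 19 mm behind it (tcp_to_grasp is the distance from the TCP to the grasp point, in m); z points along the fingers, y is the line along which they close (so a half turn about z gives the same grasp; the last joint's range is limited). The gripper opens to 85 mm and grips with 20 to 120 N. Pads are 22 mm wide; open, the fingers measure 114 mm over their backs; the gripper's body (76 mm by 85 mm) begins 54 mm behind the grasp point. The pads swing forward as they close: fully open they stand 13 mm farther back than shut.
Start: joints at [-83.428, 12.628, 87.462, -0, 79.91, -7.225], TCP at [0.149, -0.607, 0.231] pointing down, gripper open.
Joint ranges: [-170.65, 170.65], [-52.31, 119.04], [5.05, 147.46], [-71.25, 251.25], [11.57, 151.72], [-153.62, 153.62]. Speed limits (degrees/s): [147.25, 147.25, 172.46, 180, 180, 180].

### API

Orientations are given as a 3x3 rotation matrix whose columns are the frame's x, y, z axes.
In Python, from station import * gives the robot as it stands.
- The arm moves only by the tool servo_tool, never from a script. Its argument "targets" is a list of rows, each a list of 7 numbers: the shift along the tool's x, y, z in m, then the turn, a rotation vector about the tool's x, y, z in rad, then the finger opening in m, from 0 to 0.0854. In form: [[x, y, z, rx, ry, rz, gripper], ...]. A call has 1 to 8 rows; each row is the pose to reach, as a shift and turn from the pose commanded when the call began, along the tool's axes at that moment; what a row does not reach only later rows make up. A row lasts 1/8 s, in which the tool goes at most 62.5 mm and 10.7 degrees, less where a joint would pass 70% of its speed; a pose out of reach is approached as far as the arm can. A call with a gripper value outside its range is refused whole. The fingers move at their own pace and stop on an object; "squeeze" is the grip in N (left out, the last holds). Time passes only in rows, so rows that repeat a pose let the fingers close. It gives the time, the measured TCP pose, the force, the opening and the grip force at its end, in the units of the state.
- state(): the state, without advancing time (a new reading comes with each control period).
- capture(name): name is "side" or "top" or "wrist"; returns the picture (400x640x3 uint8, red, green, blue); there is no depth.
- camera_info(name): a dict with "vfov" (degrees; the focal length in pixels is half the picture's height over the tangent of half this angle, whatever the lens; pixels are square), "cx", "cy" (the principal point, pixels), "position" and "attitude" of the camera in the world. Camera axes: x right, y up, looking along -z (the intrinsics and any distortion apply to the point x, -y, -z); pixel columns grow to the right and rows downward; lengths in m; the calibration is good to about 2 mm. The wrist camera is an equidistant fisheye: a pixel r from the principal point sees the ray r / f radians off the axis. A picture is of the moment at which its call begins: read the wrist's pose just before it. camera_info takes no time and is no camera call; for the wrist camera it gives the pose at the moment of the call.
- job_done(): hands the job in; it is judged then, once.
The state is a dict: "clock": time; "joints": joint angles; "qd": joint speeds; "effort": joint torques, N m; "tool_pos": TCP position; "tcp_rot": TCP orientation; "contact_force": force on the tool from outside, world axes, zero at the start; "ft_torque": the same for the moment, N m; "width": opening from 0.0 (shut) to 1.0 (fully open); "gripper_force": force on a finger pad.
Only numpy, scipy, OpenCV 4.12 (cv2) and the standard library are available. Lean on these libraries where they do the work, as an engineer would, in place of code of your own. Each camera call takes 0.05 s, during which the arm holds its last target. There are 200 camera calls.

## Working session

There is one attempt and no reset: what is moved stays moved. The work goes in short steps, Python scripts to look and compute and a tool call to move; the robot and the scene stay as the last step left them, time stands still between calls to the robot, and variables do not carry over. Pictures are saved under pics/ and viewed, at most 10 in all, crops included, and the job is handed in when it is done.

Besides the shell and the picture viewer there is one more tool, called after "Call:" as a command line: name --pt "numbers of a row" for each row, then --argument value for the rest. servo_tool: Moves the arm, as the interface text tells. Its arguments: {"type":"object","properties":{"targets":{"type":"array"},"squeeze":{"type":"number"}},"required":["targets"]}

```bash
mkdir -p pics; ls
python3 - <<'E'
from station import *
import cv2
for n in ("top","side"):
    cv2.imwrite(f"pics/{n}0.png",capture(n)[:,:,::-1]); print(n,camera_info(n))
print(state())
print(camera_info("wrist"))
E
```

```text
pics
top {'vfov': 52.034274129884366, 'cx': 321.0464022484468, 'cy': 202.72551004025158, 'position': array([0.47985408, 0.02882138, 1.00730901]), 'attitude': array([[ 0.01028472,  0.99729478, -0.07278288],
       [-0.9998609 ,  0.00930079, -0.01384476],
       [-0.01313037,  0.07291514,  0.99725171]])}
side {'vfov': 43.68925719023454, 'cx': 314.98157233586187, 'cy': 191.24134579246785, 'position': array([ 0.36638279, -0.67994519,  0.82645783]), 'attitude': array([[ 0.96423096,  0.19256712, -0.18214436],
       [-0.26505123,  0.69386244, -0.66955415],
       [-0.00255098,  0.69388243,  0.72008379]])}
{'clock': 0.1, 'joints': array([-8.34268510e+01,  1.26706749e+01,  8.75202890e+01,  2.80422709e-03,
        7.99106790e+01, -7.22619407e+00]), 'qd': array([-0.03544495, -0.02589688, -0.08273299, -0.03456212,  0.00247629,
        0.02614981]), 'effort': array([ 5.77216979e-04, -4.98242104e+01, -3.90549409e+01, -1.68932334e-04,
        5.69483178e-03, -9.53948302e-06]), 'tool_pos': array([ 0.14901206, -0.60640751,  0.23029919]), 'tcp_rot': array([[ 9.71139091e-01,  2.38513819e-01, -1.55203441e-04],
       [ 2.38513715e-01, -9.71137520e-01,  1.76785630e-03],
       [ 2.70934272e-04, -1.75385251e-03, -9.99998425e-01]]), 'contact_force': array([-0.98798844,  0.62570701, -0.23520126]), 'ft_torque': array([ 0.00213053, -0.04538241, -0.01504004]), 'gripper_force': 0.0, 'width': 0.9969633671276246}
{'vfov': 65.70646984690485, 'cx': 321.47718136929404, 'cy': 202.7320309783765, 'position': array([ 0.21945677, -0.58950409,  0.37207148]), 'attitude': array([[ 0.23781677,  0.93143829,  0.27543764],
       [-0.97130736,  0.22871885,  0.06518964],
       [-0.00227765, -0.2830378 ,  0.95910605]])}
```

View pics/top0.png

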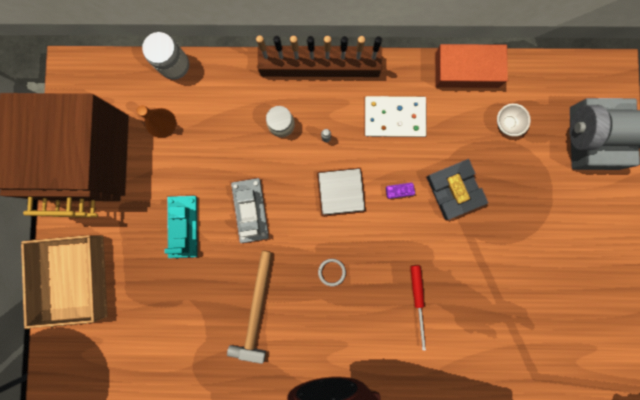

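View pics/side0.png

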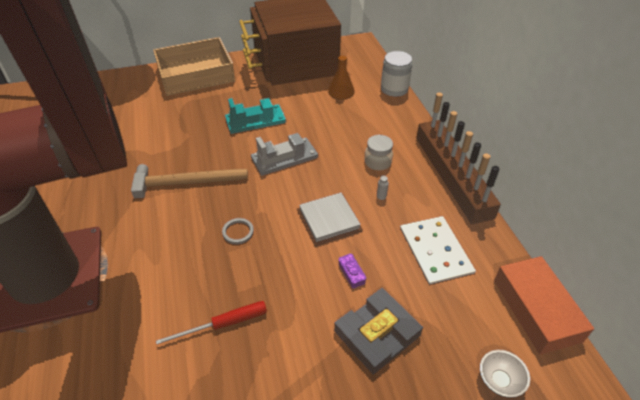

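The top view shows the mould with the brass casting at (458,190), the bench block at (342,192), the grey vise at (250,210), the jar at (280,120), the punch at (326,135) and the bangle at (331,272). The side view shows the vise at (285,152) and the casting at (379,325).

Run:
```python
import cv2,numpy as np
t=cv2.imread("pics/top0.png");s=cv2.imread("pics/side0.png")
def c(i,x,y,w,h,f):return cv2.resize(i[y:y+h,x:x+w],None,fx=f,fy=f,interpolation=cv2.INTER_CUBIC)
a=np.hstack([c(t,420,152,80,60+10,5),c(t,222,172,60,70,5)+0])
a=np.hstack([c(t,424,156,66,66,4),c(t,310,160,66,66,4),c(t,217,177,66,70,4)[:264]])
b=np.hstack([c(s,332,285,92,80,4),c(s,245,125,80,80,4)])
b=cv2.copyMakeBorder(b,0,0,0,a.shape[1]-b.shape[1],cv2.BORDER_CONSTANT)
cv2.imwrite("pics/m.png",np.vstack([a,b]))
```

```text
(no output)
```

View pics/m.png

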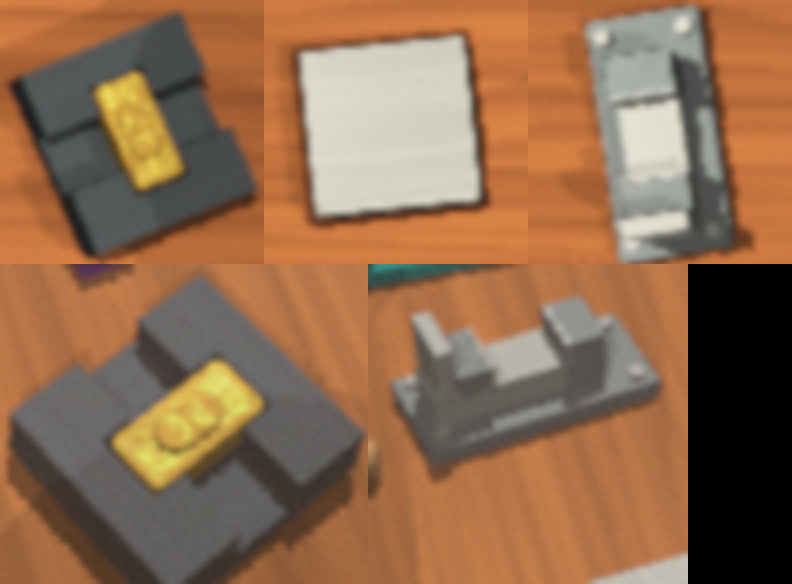

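The close-up shows the vise with its thumb plate on the near (-x) side, so the vise's +x points away from the robot and is slightly turned. The casting lies in the mould with its length roughly along world x. I'll compute the poses next.

```bash
cat > h.py <<'E'
import numpy as np,cv2
from station import *
def ray(n,px,ci=None):
    ci=ci or camera_info(n); f=200/np.tan(np.radians(ci["vfov"]/2))
    p=(np.atleast_2d(px)-[ci["cx"],ci["cy"]]).astype(float)
    if n=="wrist":
        r=np.linalg.norm(p,axis=1); th=r/f; k=np.sin(th)/np.maximum(r,1e-9)
        d=np.c_[p[:,0]*k,-p[:,1]*k,-np.cos(th)]
    else: d=np.c_[p[:,0]/f,-p[:,1]/f,-np.ones(len(p))]
    return np.array(ci["position"]),d@np.array(ci["attitude"]).T
def onplane(n,px,z,ci=None):
    o,d=ray(n,px,ci); return (o+d*((z-o[2])/d[:,2])[:,None])
def rect(n,mask,z,ci=None):
    "min-area rectangle, in metres, of the mask's largest blob at height z"
    c=max(cv2.findContours(mask.astype(np.uint8),0,cv2.CHAIN_APPROX_NONE)[0],key=cv2.contourArea)[:,0]
    P=onplane(n,c,z,ci)[:,:2]; r=cv2.minAreaRect((P*1000).astype(np.float32))
    b=cv2.boxPoints(r); e=b[1]-b[0],b[2]-b[1]; l=max(e,key=np.linalg.norm)
    return np.array(r[0])/1000,sorted(r[1]),np.degrees(np.arctan2(l[1],l[0]))%180
E
python3 - <<'E'
from h import *
t=cv2.imread("pics/top0.png"); h=cv2.cvtColor(t,cv2.COLOR_BGR2HSV)
m=np.zeros(h.shape[:2],bool)
y=(h[...,0]>18)&(h[...,0]<35)&(h[...,1]>120)&(h[...,2]>90); w=m.copy(); w[156:222,424:490]=1
print("casting",rect("top",y&w,.032))
w=m.copy(); w[156:222,310:376]=1; print("block",rect("top",w&(h[...,1]<60)&(h[...,2]>150),.022))
q=np.array([[585,22],[700,5],[735,240],[620,262]])
P=onplane("top",(q-[528,0])/4+[217,177],.014)[:,:2]; print(P.round(4),P.mean(0)); 
e=P[1]-P[2];print(np.degrees(np.arctan2(e[1],e[0])),np.linalg.norm(e))
bed=np.array([[617,103],[677,97],[687,178],[627,180]]); B=onplane("top",(bed-[528,0])/4+[217,177],.034)[:,:2];print(B.round(4),B.mean(0))
for nm,p in dict(punch=(326,130),jar=(279,115),bangle=(331,272)).items(): print(nm,onplane("top",p,.05)[0])
mm=np.array([[182,12],[22,82],[92,245],[255,187]]); M=onplane("top",mm/4+[424,156],.032)[:,:2];print(M,M.mean(0))
E
```

```text
casting (array([ 0.58823608, -0.28326678]), [34.32218551635742, 67.87387084960938], np.float32(22.75441))
block (array([ 0.58089325, -0.00515961]), [99.20001220703125, 100.51789093017578], np.float32(96.28349))
[[0.5999 0.2628]
 [0.611  0.1926]
 [0.468  0.1683]
 [0.454  0.2378]] [0.5332306  0.21537544]
9.625851653518199 0.1450275412100299
[[0.549  0.2377]
 [0.5529 0.2019]
 [0.5047 0.1948]
 [0.5031 0.2306]] [0.52744192 0.21624061]
punch [0.72287407 0.03213525 0.05      ]
jar [0.7584098  0.14448104 0.05      ]
bangle [0.38925572 0.01743091 0.05      ]
[[ 0.65930622 -0.31198322]
 [ 0.61628692 -0.21617171]
 [ 0.51929206 -0.25665182]
 [ 0.55466832 -0.35342514]] [ 0.58738838 -0.28455797]
```

```bash
cat >> h.py <<'E'
from scipy.spatial.transform import Rotation as R
def go(x,y,z,yaw):
    "shift and turn (tool axes) to TCP x,y,z, pointing down, tool y at yaw degrees"
    s=state(); T=np.array(s["tcp_rot"]); a=np.radians(yaw); Y=np.array([np.cos(a),np.sin(a),0]); Z=np.array([0,0,-1.])
    G=np.c_[np.cross(Y,Z),Y,Z]; d=T.T@(np.array([x,y,z])-s["tool_pos"]); r=R.from_matrix(T.T@G).as_rotvec()
    print("shift",d.round(4),"turn",r.round(4),"t",s["clock"])
E
python3 -c "
from h import *
go(.588,-.2835,.13,-67.25)"
```

```text
shift [ 0.5033 -0.2087  0.1008] turn [-0.0017 -0.0004 -0.1562] t 0.1
```

Call:
servo_tool --pt "0.03 -0.012 0 0 0 -0.02 0.0854" --pt "0.08 -0.033 0 0 0 -0.05 0.0854" --pt "0.13 -0.055 0 0 0 -0.08 0.0854" --pt "0.18 -0.075 0 0 0 -0.1 0.0854" --pt "0.23 -0.096 0.02 0 0 -0.12 0.0854" --pt "0.28 -0.117 0.03 0 0 -0.156 0.0854" --pt "0.33 -0.138 0.04 0 0 -0.156 0.0854" --pt "0.38 -0.158 0.05 0 0 -0.156 0.0854" --squeeze 40

```text
clock: 1.1
tool_pos: [0.4815, -0.3615, 0.1806]
tcp_rot: [[0.922, 0.386, -0.0], [0.386, -0.922, 0.0], [-0.0, -0.0, -1.0]]
contact_force: [0.4, 0.3, -1.1]
width: 0.999
gripper_force: 0.0
```

Call:
servo_tool --pt "0.045 -0.02 0.01 0 0 0 0.0854" --pt "0.08 -0.035 0.025 0 0 0 0.0854" --pt "0.11 -0.045 0.035 0 0 0 0.0854" --pt "0.12 -0.05 0.04 0 0 0 0.0854" --pt "0.12 -0.05 0.05 0 0 0 0.0854" --pt "0.12 -0.05 0.05 0 0 0 0.0854"

```text
clock: 1.85
tool_pos: [0.5703, -0.271, 0.1301]
tcp_rot: [[0.923, 0.386, -0.002], [0.386, -0.923, 0.001], [-0.002, -0.002, -1.0]]
contact_force: [-0.0, 0.3, 0.3]
width: 1.002
gripper_force: 0.0
```

```bash
python3 -c "
from h import *
ci=camera_info('wrist');cv2.imwrite('pics/w1.png',capture('wrist')[:,:,::-1])
h=cv2.cvtColor(cv2.imread('pics/w1.png'),cv2.COLOR_BGR2HSV)
y=(h[...,0]>18)&(h[...,0]<35)&(h[...,1]>120)&(h[...,2]>90)
print(rect('wrist',y,.032,ci))
go(.588,-.2835,.0165,-67.25);print(state()['tool_pos'])"
```

```text
(array([ 0.58910321, -0.28528125]), [30.779081344604492, 66.53328704833984], np.float32(23.084541))
shift [0.0114 0.018  0.1143] turn [-0.0007  0.0009 -0.0016] t 1.9
[ 0.57066059 -0.27129281  0.13085068]
```

View pics/w1.png

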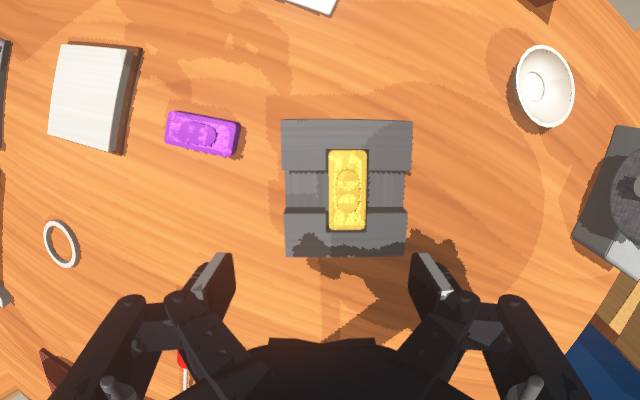

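The wrist view shows the brass casting centred at pixel (347,190), giving (0.589, -0.285) at yaw 23.1° and a measured size of 66.5 x 30.8 mm. The fingers straddle its long sides. I'll descend and grip.

Call:
servo_tool --pt "0.0115 0.0195 0.02 0 0 0 0.0854" --pt "0.0115 0.0195 0.05 0 0 0 0.0854" --pt "0.0115 0.0195 0.08 0 0 0 0.0854" --pt "0.0115 0.0195 0.1 0 0 0 0.0854" --pt "0.0115 0.0195 0.113 0 0 0 0.0854" --pt "0.0115 0.0195 0.113 0 0 0 0.05" --pt "0.0115 0.0195 0.113 0 0 0 0.025" --pt "0.0115 0.0195 0.113 0 0 0 0.02"

```text
clock: 2.9
tool_pos: [0.5908, -0.2844, 0.0197]
tcp_rot: [[0.922, 0.387, 0.002], [0.387, -0.922, -0.001], [0.001, 0.002, -1.0]]
contact_force: [-0.3, 0.6, -0.1]
width: 0.377
gripper_force: 0.0
```

Call:
servo_tool --pt "0 0 0 0 0 0 0.015" --pt "0 0 0 0 0 0 0.015" --pt "0 0 0 0 0 0 0.015" --pt "0 0 0 0 0 0 0.015"

```text
clock: 3.4
tool_pos: [0.591, -0.2846, 0.0199]
tcp_rot: [[0.922, 0.387, 0.002], [0.387, -0.922, -0.001], [0.001, 0.002, -1.0]]
contact_force: [-0.3, 0.8, 5.4]
width: 0.335
gripper_force: 41.6
```

Call:
servo_tool --pt "0 0 -0.005 0 0 0 0.015" --pt "0 0 -0.015 0 0 0 0.015" --pt "0 0 -0.03 0 0 0 0.015" --pt "0 0 -0.045 0 0 0 0.015" --pt "0 0 -0.06 0 0 0 0.015" --pt "0 0 -0.07 0 0 0 0.015" --pt "0 0 -0.07 0 0 0 0.015"

```text
clock: 4.28
tool_pos: [0.5907, -0.2844, 0.0898]
tcp_rot: [[0.922, 0.386, 0.002], [0.386, -0.922, -0.001], [0.001, 0.002, -1.0]]
contact_force: [0.3, -0.0, -3.5]
width: 0.336
gripper_force: 40.6
```

```bash
python3 -c "
from h import *
go(.581,-.005,.09,-67.25);print(state()['tool_pos'],state()['width'],state()['gripper_force'])"
```

```text
shift [ 0.0991 -0.2615 -0.0006] turn [ 0.002  -0.0014 -0.0003] t 4.275
[ 0.59066087 -0.28442921  0.08982782] 0.33617389613682597 40.590291023254395
```

Call:
servo_tool --pt "0.005 -0.013 0 0 0 0 0.015" --pt "0.018 -0.046 0 0 0 0 0.015" --pt "0.034 -0.09 0 0 0 0 0.015" --pt "0.05 -0.133 0 0 0 0 0.015" --pt "0.067 -0.178 0 0 0 0 0.015" --pt "0.083 -0.22 0 0 0 0 0.015" --pt "0.094 -0.248 0 0 0 0 0.015" --pt "0.099 -0.2615 0 0.002 -0.001 0 0.015"

```text
clock: 5.28
tool_pos: [0.579, -0.0021, 0.0874]
tcp_rot: [[0.921, 0.389, -0.004], [0.389, -0.921, 0.002], [-0.002, -0.003, -1.0]]
contact_force: [0.4, -0.5, -2.9]
width: 0.335
gripper_force: 40.5
```

Call:
servo_tool --pt "0 0 0.01 0 0 0 0.015" --pt "0 0 0.03 0 0 0 0.015" --pt "0 0 0.045 0 0 0 0.015" --pt "0 0 0.055 0 0 0 0.015" --pt "0 0 0.058 0 0 0 0.015" --pt "0 0 0.058 0 0 0 0.015"

```text
clock: 6.02
tool_pos: [0.5802, -0.0046, 0.0302]
tcp_rot: [[0.922, 0.386, -0.002], [0.386, -0.922, 0.001], [-0.001, -0.002, -1.0]]
contact_force: [-0.0, -0.4, -3.6]
width: 0.34
gripper_force: 40.5
```

Call:
servo_tool --pt "0 0 0.001 0 0 0 0.015" --pt "0 0 0.002 0 0 0 0.015" --pt "0 0 0.0025 0 0 0 0.015" --pt "0 0 0.0025 0 0 0 0.015"

```text
clock: 6.52
tool_pos: [0.5801, -0.0044, 0.0279]
tcp_rot: [[0.922, 0.387, -0.001], [0.387, -0.922, 0.001], [-0.001, -0.002, -1.0]]
contact_force: [0.1, 0.7, -3.1]
width: 0.337
gripper_force: 40.5
```

No contact yet, so I'll press down a little further.

Call:
servo_tool --pt "0 0 0.0005 0 0 0 0.015" --pt "0 0 0.001 0 0 0 0.015" --pt "0 0 0.001 0 0 0 0.015"

```text
clock: 6.9
tool_pos: [0.5801, -0.0044, 0.0278]
tcp_rot: [[0.922, 0.387, -0.002], [0.387, -0.922, 0.001], [-0.001, -0.002, -1.0]]
contact_force: [-5.4, 0.5, 6.5]
width: 0.339
gripper_force: 41.6
```

Contact. I'll release and rise.

Call:
servo_tool --pt "0 0 0 0 0 0 0.04" --pt "0 0 0 0 0 0 0.06" --pt "0 0 0 0 0 0 0.0854" --pt "0 0 0 0 0 0 0.0854" --pt "0 0 -0.03 0 0 0 0.0854" --pt "0 0 -0.07 0 0 0 0.0854" --pt "0 0 -0.11 0 0 0 0.0854" --pt "0 0 -0.13 0 0 0 0.0854"

```text
clock: 7.9
tool_pos: [0.5815, -0.0048, 0.1594]
tcp_rot: [[0.922, 0.386, 0.002], [0.386, -0.922, 0.001], [0.002, -0.0, -1.0]]
contact_force: [-0.0, -0.5, 0.5]
width: 1.0
gripper_force: 0.0
```

Call:
servo_tool --pt "0 0 0 0 0 -0.18 0.0854" --pt "0 0 0 0 0 -0.36 0.0854" --pt "0 0 0 0 0 -0.54 0.0854" --pt "0 0 0 0 0 -0.72 0.0854" --pt "0 0 0 0 0 -0.9 0.0854" --pt "0 0 0 0 0 -1.08 0.0854" --pt "0 0 0 0 0 -1.26 0.0854" --pt "0 0 0 0 0 -1.44 0.0854"

```text
clock: 8.9
tool_pos: [0.5797, -0.0045, 0.1556]
tcp_rot: [[-0.269, 0.963, -0.003], [0.963, 0.269, 0.002], [0.003, -0.003, -1.0]]
contact_force: [-0.0, -0.2, -0.2]
width: 1.0
gripper_force: 0.0
```

Call:
servo_tool --pt "0 0 0 0 0 -0.13 0.0854" --pt "0 0 0 0 0 -0.13 0.0854" --pt "0 0 0 0 0 -0.13 0.0854"

```text
clock: 9.28
tool_pos: [0.58, -0.0046, 0.1563]
tcp_rot: [[-0.383, 0.924, -0.002], [0.924, 0.383, 0.002], [0.002, -0.002, -1.0]]
contact_force: [0.0, -0.3, -0.3]
width: 1.0
gripper_force: 0.0
```

```bash
python3 -c "
from h import *
ci=camera_info('wrist');cv2.imwrite('pics/w2.png',capture('wrist')[:,:,::-1])
h=cv2.cvtColor(cv2.imread('pics/w2.png'),cv2.COLOR_BGR2HSV)
y=(h[...,0]>18)&(h[...,0]<35)&(h[...,1]>120)&(h[...,2]>90)
c,s,a=rect('wrist',y,.040,ci);print(c,s,a)
go(*c,.03,a);print(state()['tool_pos'],state()['joints'])"
```

```text
[ 0.57712885 -0.00370125] [32.29353332519531, 65.41185760498047] 22.59272
shift [ 0.0016 -0.0022  0.1264] turn [-0.0015 -0.0023 -0.0004] t 9.325
[ 0.58007441 -0.00456998  0.15643237] [-8.27930225e+00  1.03196785e+01  9.84347895e+01  7.38077795e-02
  7.13862217e+01 -3.08744012e+01]
```

View pics/w2.png

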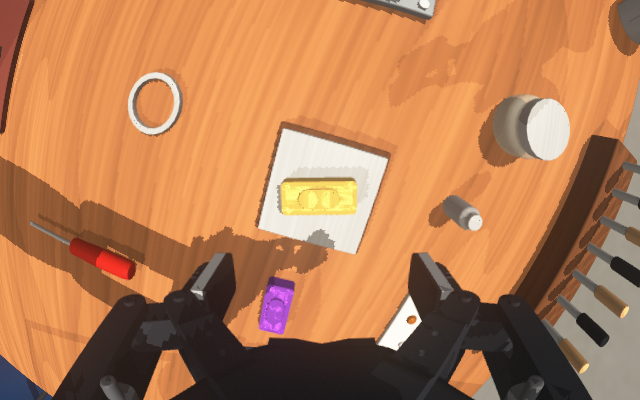

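The casting lies flat on the block at pixel (318,197), parallel to the finger closing line. I'll descend and grip it by the ends.

Call:
servo_tool --pt "0.0015 -0.002 0.03 0 -0.002 0 0.0854" --pt "0.0015 -0.002 0.07 0 -0.002 0 0.0854" --pt "0.0015 -0.002 0.1 0 -0.002 0 0.0854" --pt "0.0015 -0.002 0.12 0 -0.002 0 0.0854" --pt "0.0015 -0.002 0.128 0 -0.002 0 0.0854" --pt "0.0015 -0.002 0.128 0 -0.002 0 0.06" --pt "0.0015 -0.002 0.128 0 -0.002 0 0.05" --pt "0.0015 -0.002 0.128 0 -0.002 0 0.05"

```text
clock: 10.32
tool_pos: [0.5786, -0.0039, 0.03]
tcp_rot: [[-0.386, 0.923, 0.001], [0.923, 0.386, -0.001], [-0.001, 0.001, -1.0]]
contact_force: [0.9, -0.2, 0.5]
width: 0.754
gripper_force: 45.1
```

Call:
servo_tool --pt "0 0 0 0 0 0 0.05" --pt "0 0 0 0 0 0 0.05" --pt "0 0 0 0 0 0 0.05"

```text
clock: 10.7
tool_pos: [0.5786, -0.0039, 0.03]
tcp_rot: [[-0.386, 0.923, 0.001], [0.923, 0.386, -0.001], [-0.001, 0.001, -1.0]]
contact_force: [0.4, 0.2, 5.8]
width: 0.755
gripper_force: 45.6
```

```bash
python3 -c "
from h import *
go(.61,.225,.16,99.5)"
```

```text
shift [ 0.199   0.1173 -0.1301] turn [-0.      0.0015 -1.3406] t 10.7
```

Call:
servo_tool --pt "0 0 -0.005 0 0 0 0.05" --pt "0 0 -0.02 0 0 0 0.05" --pt "0 0 -0.045 0 0 0 0.05" --pt "0 0 -0.075 0 0 0 0.05" --pt "0 0 -0.105 0 0 0 0.05" --pt "0 0 -0.125 0 0 0 0.05" --pt "0 0 -0.13 0 0 0 0.05" --pt "0 0 -0.13 0 0 0 0.05"

```text
clock: 11.7
tool_pos: [0.5774, -0.0037, 0.1583]
tcp_rot: [[-0.386, 0.923, -0.002], [0.923, 0.386, -0.0], [0.0, -0.002, -1.0]]
contact_force: [0.1, 0.2, -3.4]
width: 0.748
gripper_force: 45.2
```

Call:
servo_tool --pt "0.01 0.006 0 0 0 -0.08 0.05" --pt "0.03 0.018 0 0 0 -0.22 0.05" --pt "0.06 0.035 0 0 0 -0.38 0.05" --pt "0.09 0.053 0 0 0 -0.54 0.05" --pt "0.12 0.07 0 0 0 -0.7 0.05" --pt "0.15 0.09 0 0 0 -0.86 0.05" --pt "0.175 0.103 0 0 0 -1.02 0.05" --pt "0.19 0.112 0 0 0 -1.16 0.05"

```text
clock: 12.7
tool_pos: [0.6065, 0.216, 0.1563]
tcp_rot: [[-1.0, 0.009, -0.005], [0.009, 1.0, -0.001], [0.005, -0.001, -1.0]]
contact_force: [-0.3, 1.0, -3.4]
width: 0.753
gripper_force: 45.2
```

```bash
python3 -c "
from h import *
go(.61,.225,.16,99.5)"
```

```text
shift [-0.0034  0.009  -0.0038] turn [-0.0006 -0.0046 -0.1746] t 12.7
```

Call:
servo_tool --pt "0 0.005 0 0 0 -0.09 0.05" --pt "0 0.009 -0.002 0 -0.003 -0.165 0.05" --pt "0 0.009 -0.002 0 -0.003 -0.165 0.05" --pt "0 0.009 -0.002 0 -0.003 -0.165 0.05"

```text
clock: 13.2
tool_pos: [0.6073, 0.2234, 0.1594]
tcp_rot: [[-0.989, -0.148, 0.0], [-0.148, 0.989, -0.001], [-0.0, -0.001, -1.0]]
contact_force: [-0.0, 0.4, -2.5]
width: 0.75
gripper_force: 45.2
```

```bash
python3 -c "
from h import *
ci=camera_info('wrist');i=capture('wrist')[:,:,::-1];cv2.imwrite('pics/w3.png',i)
import pickle;pickle.dump(ci,open('ci3.p','wb'));print(state()['tool_pos'])
cv2.imwrite('pics/w3c.png',cv2.resize(i[20:300,170:490],None,fx=2.5*.85,fy=2.125,interpolation=cv2.INTER_CUBIC)[:595])"
```

```text
[0.60749502 0.22335587 0.1597627 ]
```

View pics/w3c.png

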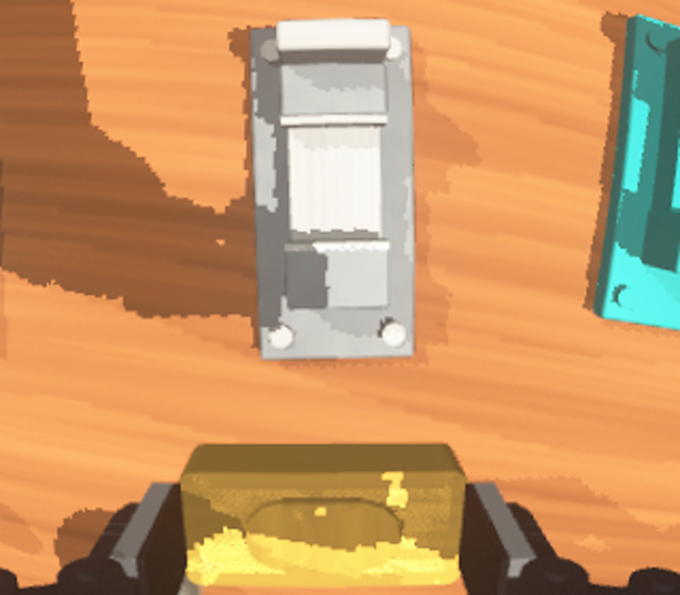

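The wrist view looks straight down on the vise: bed at crop (335,180), fixed jaw at the bottom near (337,275), and the thumb plate at the top. The casting is held square by its ends. I'll fit the vise pose now.

Run:
```python
from h import *; import pickle
from scipy.optimize import least_squares
ci=pickle.load(open('ci3.p','rb'))
px=np.array([[262,358],[413,356],[250,28],[411,28],[285,249],[389,247],[283,22+97],[387,119],[288,180],[381,180]],float)/2.125+[170,20]
V=np.array([[75,-35,14],[75,35,14],[-75,-35,14],[-75,35,14],[20,-20,50],[20,20,50]])/1000
P=np.array([onplane("wrist",p,v[2],ci)[0,:2] for p,v in zip(px,V)])
def f(q):
    c,s=np.cos(q[2]),np.sin(q[2]); return (V[:,:2]@np.array([[c,s],[-s,c]])+q[:2]-P).ravel()
r=least_squares(f,[.53,.215,.16],loss="soft_l1",f_scale=.001); q=r.x
print(q[:2],np.degrees(q[2]),(f(q)*1000).reshape(-1,2).round(1))
M=np.array([[np.cos(q[2]),-np.sin(q[2])],[np.sin(q[2]),np.cos(q[2])]])
for i,z in((6,.05),(7,.05),(8,.034),(9,.034)): print(i,(M.T@(onplane("wrist",px[i],z,ci)[0,:2]-q[:2])*1000).round(1))
# held casting: top edge at tcp z+.010
s=state(); z=s["tool_pos"][2]+.010
h=cv2.cvtColor(cv2.imread('pics/w3.png'),cv2.COLOR_BGR2HSV)
```

```text
[0.53320408 0.21770981] 9.659289083940186 [[ 2.7 -0.7]
 [ 1.9  1.1]
 [ 0.3 -0.1]
 [-0.8  0.2]
 [-1.1 -0.3]
 [-1.1  0.1]]
6 [-28.7 -19.4]
7 [-28.1  19.6]
8 [ -5.7 -18.8]
9 [-5.1 18.4]
```

```bash
python3 -c "
from h import *
go(.5312,.2174,.11,99.66)"
```

```text
shift [0.0764 0.0055 0.0497] turn [-0.0007  0.0005 -0.0198] t 13.25
```

Call:
servo_tool --pt "0.006 0.0005 0 0 0 -0.005 0.05" --pt "0.02 0.0015 0 0 0 -0.02 0.05" --pt "0.04 0.003 0.01 0 0 -0.02 0.05" --pt "0.06 0.0045 0.025 0 0 -0.02 0.05" --pt "0.072 0.0055 0.04 0 0 -0.02 0.05" --pt "0.0765 0.0055 0.05 0 0 -0.02 0.05" --pt "0.0765 0.0055 0.05 0 0 -0.02 0.05" --pt "0.0765 0.0055 0.05 0 0 -0.02 0.05"

```text
clock: 14.25
tool_pos: [0.5326, 0.2178, 0.1114]
tcp_rot: [[-0.986, -0.169, 0.004], [-0.169, 0.986, 0.0], [-0.004, -0.0, -1.0]]
contact_force: [-0.3, 0.0, -3.4]
width: 0.752
gripper_force: 45.2
```

```bash
python3 -c "
from h import *
go(.5312,.2174,.043,99.66)
i=capture('side')[:,:,::-1];j=capture('wrist')[:,:,::-1]
cv2.imwrite('pics/s4.png',np.hstack([cv2.resize(i[80:220,220:360],None,fx=2.8,fy=2.8),cv2.resize(j[40:340,170:470],(392,392))]))"
```

```text
shift [ 0.0017 -0.0002  0.0684] turn [-0.0004  0.0036  0.0014] t 14.25
```

View pics/s4.png

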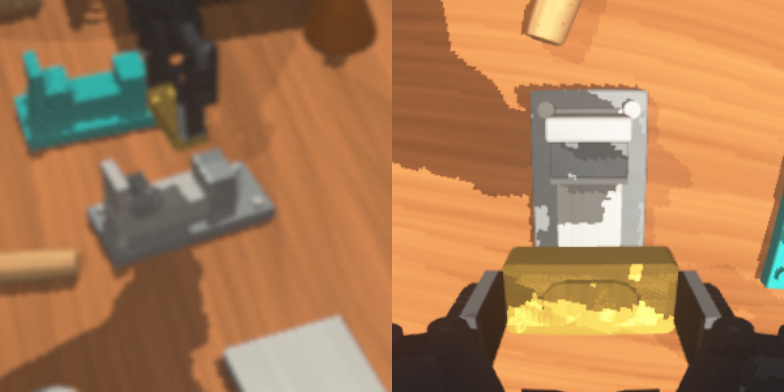

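The wrist view shows the casting (centre about (590,290)) lined up with the bed's midline (589,215). I'll descend in stages.

Call:
servo_tool --pt "0.0015 0 0.01 0 0.0035 0 0.05" --pt "0.0015 0 0.025 0 0.0035 0 0.05" --pt "0.0015 0 0.04 0 0.0035 0 0.05" --pt "0.0015 0 0.048 0 0.0035 0 0.05" --pt "0.0015 0 0.052 0 0.0035 0 0.05" --pt "0.0015 0 0.055 0 0.0035 0 0.05" --pt "0.0015 0 0.055 0 0.0035 0 0.05"

```text
clock: 15.22
tool_pos: [0.5304, 0.2175, 0.0557]
tcp_rot: [[-0.986, -0.169, -0.001], [-0.169, 0.986, -0.001], [0.001, -0.001, -1.0]]
contact_force: [0.2, 0.0, -3.7]
width: 0.75
gripper_force: 45.1
```

Call:
servo_tool --pt "-0.0005 0 0.003 0 0 0 0.05" --pt "-0.0005 0 0.006 0 0 0 0.05" --pt "-0.0005 0 0.009 0 0 0 0.05" --pt "-0.0005 0 0.011 0 0 0 0.05" --pt "-0.0005 0 0.0125 0 0 0 0.05" --pt "-0.0005 0 0.0125 0 0 0 0.05"

```text
clock: 15.98
tool_pos: [0.5306, 0.2175, 0.0429]
tcp_rot: [[-0.986, -0.169, -0.002], [-0.169, 0.986, -0.001], [0.002, -0.001, -1.0]]
contact_force: [0.0, -0.4, -2.4]
width: 0.75
gripper_force: 45.2
```

Call:
servo_tool --pt "0 0 0.0005 0 0 0 0.05" --pt "0 0 0.001 0 0 0 0.05" --pt "0 0 0.0015 0 0 0 0.05" --pt "0 0 0.0015 0 0 0 0.05"

```text
clock: 16.48
tool_pos: [0.5308, 0.2176, 0.042]
tcp_rot: [[-0.986, -0.169, -0.001], [-0.169, 0.986, -0.001], [0.001, -0.001, -1.0]]
contact_force: [-2.4, -1.4, 2.6]
width: 0.751
gripper_force: 45.8
```

Call:
servo_tool --pt "0 0 0 0 0 0 0.07" --pt "0 0 0 0 0 0 0.08" --pt "0 0 0 0 0 0 0.0854" --pt "0 0 0 0 0 0 0.0854" --pt "0 0 -0.02 0 0 0 0.0854" --pt "0 0 -0.05 0 0 0 0.0854" --pt "0 0 -0.09 0 0 0 0.0854" --pt "0 0 -0.12 0 0 0 0.0854"

```text
clock: 17.48
tool_pos: [0.5318, 0.2179, 0.1651]
tcp_rot: [[-0.986, -0.169, 0.002], [-0.169, 0.986, 0.0], [-0.002, -0.0, -1.0]]
contact_force: [0.3, -0.9, 0.1]
width: 1.001
gripper_force: 0.0
```

```bash
python3 -c "
from h import *
q=np.array([.5332,.2177]);a=np.radians(9.66);M=np.array([[np.cos(a),-np.sin(a)],[np.sin(a),np.cos(a)]])
ci=camera_info('wrist');i=capture('wrist')[:,:,::-1].copy()
h=cv2.cvtColor(i,cv2.COLOR_BGR2HSV);y=(h[...,0]>18)&(h[...,0]<35)&(h[...,1]>120)&(h[...,2]>90)
c,s,t=rect('wrist',y,.052,ci);print((M.T@(c-q)*1000).round(1),s,t)
cv2.imwrite('pics/w5.png',cv2.resize(i[60:360,170:470],(600,600),interpolation=cv2.INTER_CUBIC))
for x in(-.12,): print(q+M@[x,0])
go(*(q+M@[-.12,0]),.17,9.66);go(*(q+M@[-.12,0]),.17,99.66);print(state()['joints'],state()['tool_pos'])"
```

```text
[-2.3  0.3] [33.723899841308594, 65.76458740234375] 99.724525
[0.4149015  0.19756386]
shift [ 0.1209 -0.0005 -0.0014] turn [0.0065 0.0061 1.5725] t 17.525
shift [ 0.1209 -0.0005 -0.0014] turn [0.0003 0.008  0.0018] t 17.525
[ 1.44401135e+01  8.70440885e+00  9.87731601e+01 -2.31645450e-02
  7.20624333e+01 -8.53132238e+01] [0.53402139 0.21854343 0.16959709]
```

View pics/w5.png

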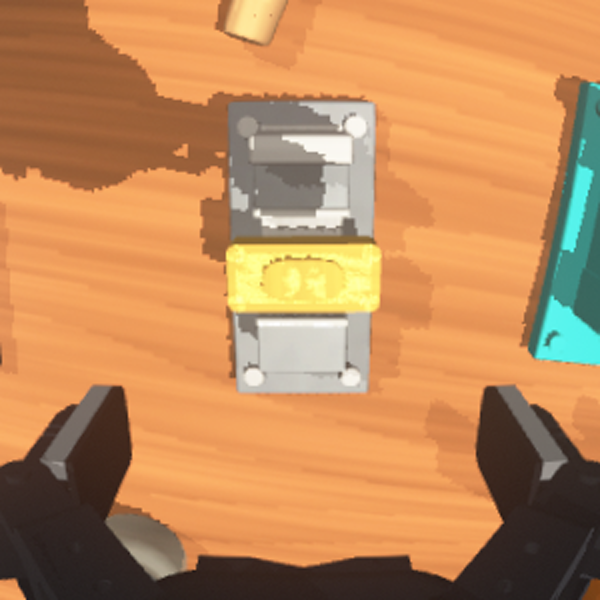

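The casting sits on the bed at pixel (303,278), square between the jaws, with vise coordinates of about (-2.3, 0.3) mm. Next I'll locate the thumb plate.

```bash
python3 -c "
from h import *
import pickle
q=np.array([.5332,.2177]);a=np.radians(9.66);M=np.array([[np.cos(a),-np.sin(a)],[np.sin(a),np.cos(a)]])
ci=pickle.load(open('ci3.p','rb'))
for p in((335,20),(335,55)): print(M.T@(onplane('wrist',np.array(p)/2.125+[170,20],.072,ci)[0,:2]-q))
for p in((300,137),(300,163)): print(M.T@(onplane('wrist',np.array(p)/2+[170,60],.072)[0,:2]-q))
go(*(q+M@[-.105,0]),.16,99.66)"
```

```text
[-0.0614483   0.00039937]
[-0.04848415  0.00011528]
[-0.05848002 -0.00049195]
[-0.04839807 -0.00048806]
shift [ 0.106  -0.0005  0.0087] turn [0.0003 0.008  0.0018] t 17.525
```

Call:
servo_tool --pt "0.01 0 0 0 0.004 0 0.05" --pt "0.03 0 0 0 0.008 0 0.02" --pt "0.055 0 0 0 0.008 0 0.0" --pt "0.08 0 0 0 0.008 0 0.0" --pt "0.1 0 0 0 0.008 0 0.0" --pt "0.106 0 0 0 0.008 0 0.0" --pt "0.106 0 0 0 0.008 0 0.0" --pt "0.106 0 0 0 0.008 0 0.0"

```text
clock: 18.52
tool_pos: [0.4268, 0.1997, 0.1616]
tcp_rot: [[-0.986, -0.169, -0.009], [-0.169, 0.986, -0.002], [0.009, -0.001, -1.0]]
contact_force: [0.2, 0.1, 0.4]
width: 0.003
gripper_force: 0.0
```

```bash
cat >> h.py <<'E'
q=np.array([.5332,.2177]);a=np.radians(9.66);M=np.array([[np.cos(a),-np.sin(a)],[np.sin(a),np.cos(a)]])
E
python3 -c "
from h import *
go(*(q+M@[-.105,0]),.048,99.66)"
```

```text
shift [-0.004  -0.      0.1136] turn [-0.0005 -0.0093  0.0015] t 18.525
```

Call:
servo_tool --pt "0 0 0.01 0 -0.004 0 0.0" --pt "0 0 0.035 0 -0.007 0 0.0" --pt "0 0 0.065 0 -0.007 0 0.0" --pt "0 0 0.09 0 -0.007 0 0.0" --pt "0 0 0.108 0 -0.007 0 0.0" --pt "0 0 0.1135 0 -0.007 0 0.0" --pt "0 0 0.1135 0 -0.007 0 0.0" --pt "0 0 0.1135 0 -0.007 0 0.0"

```text
clock: 19.52
tool_pos: [0.4261, 0.1996, 0.049]
tcp_rot: [[-0.986, -0.169, -0.001], [-0.169, 0.986, -0.001], [0.001, -0.0, -1.0]]
contact_force: [0.3, 0.5, -0.9]
width: -0.0
gripper_force: 0.0
```

Call:
servo_tool --pt "-0.003 0 0 0 0 0 0.0" --pt "-0.008 0 0 0 0 0 0.0" --pt "-0.013 0 0 0 0 0 0.0" --pt "-0.018 0 0 0 0 0 0.0" --pt "-0.021 0 0 0 0 0 0.0" --pt "-0.023 0 0 0 0 0 0.0" --pt "-0.023 0 0 0 0 0 0.0"

```text
clock: 20.4
tool_pos: [0.448, 0.2033, 0.0481]
tcp_rot: [[-0.986, -0.169, -0.003], [-0.169, 0.986, -0.001], [0.003, -0.001, -1.0]]
contact_force: [-0.5, 0.7, 0.5]
width: -0.002
gripper_force: 0.0
```

```bash
cat >> h.py <<'E'
def vx():
    s=state(); print("vise xy mm",(M.T@(s["tool_pos"][:2]-q)*1000).round(1),"z",s["tool_pos"][2].round(4),"F",(M.T@s["contact_force"][:2]).round(1),"t",s["clock"])
E
python3 -c "
from h import *
vx()"
```

```text
vise xy mm [-86.4   0.1] z 0.0481 F [-0.3  0.8] t 20.4
```

Call:
servo_tool --pt "-0.002 0 0 0 0 0 0.0" --pt "-0.004 0 0 0 0 0 0.0" --pt "-0.006 0 0 0 0 0 0.0" --pt "-0.008 0 0 0 0 0 0.0" --pt "-0.01 0 0 0 0 0 0.0" --pt "-0.012 0 0 0 0 0 0.0" --pt "-0.014 0 0 0 0 0 0.0" --pt "-0.014 0 0 0 0 0 0.0"

```text
clock: 21.4
tool_pos: [0.4612, 0.2056, 0.0478]
tcp_rot: [[-0.986, -0.169, -0.004], [-0.169, 0.986, -0.001], [0.004, -0.001, -1.0]]
contact_force: [-3.6, -1.5, 3.1]
width: 0.003
gripper_force: 1.9
```

Call:
servo_tool --pt "-0.0015 0 0 0 0 0 0.0" --pt "-0.003 0 0 0 0 0 0.0" --pt "-0.0045 0 0 0 0 0 0.0" --pt "-0.006 0 0 0 0 0 0.0"

```text
clock: 21.9
tool_pos: [0.4675, 0.2067, 0.0479]
tcp_rot: [[-0.986, -0.169, -0.003], [-0.169, 0.986, -0.001], [0.003, -0.0, -1.0]]
contact_force: [-4.2, -1.0, 0.5]
width: 0.0
gripper_force: 2.1
```

Call:
servo_tool --pt "-0.0015 0 0 0 0 0 0.0" --pt "-0.003 0 0 0 0 0 0.0" --pt "-0.0045 0 0 0 0 0 0.0" --pt "-0.005 0 0 0 0 0 0.0"

```text
clock: 22.4
tool_pos: [0.4721, 0.2075, 0.0479]
tcp_rot: [[-0.986, -0.169, -0.004], [-0.169, 0.986, -0.001], [0.004, -0.001, -1.0]]
contact_force: [-5.9, 0.3, 1.6]
width: 0.0
gripper_force: 3.1
```

Call:
servo_tool --pt "-0.001 0 0 0 0 0 0.0" --pt "-0.002 0 0 0 0 0 0.0"

```text
clock: 22.65
tool_pos: [0.474, 0.2078, 0.0478]
tcp_rot: [[-0.986, -0.169, -0.004], [-0.169, 0.986, -0.001], [0.004, -0.001, -1.0]]
contact_force: [-6.7, -0.1, 0.5]
width: 0.001
gripper_force: 3.0
```

```bash
python3 -c "
from h import *
vx()"
```

```text
vise xy mm [-60.    0.2] z 0.0478 F [-6.6  1. ] t 22.65
```

Now the push also carries the casting (about 6 N). I'll go on in small steps.

Call:
servo_tool --pt "-0.001 0 0 0 0 0 0.0" --pt "-0.002 0 0 0 0 0 0.0"

```text
clock: 22.9
tool_pos: [0.4752, 0.208, 0.0478]
tcp_rot: [[-0.986, -0.169, -0.006], [-0.169, 0.986, -0.002], [0.006, -0.001, -1.0]]
contact_force: [-11.8, -2.2, 6.9]
width: -0.002
gripper_force: 5.9
```

Call:
servo_tool --pt "-0.001 0 0 0 0 0 0.0" --pt "-0.001 0 0 0 0 0 0.0"

```text
clock: 23.15
tool_pos: [0.4752, 0.208, 0.0478]
tcp_rot: [[-0.985, -0.17, -0.008], [-0.17, 0.986, -0.002], [0.008, -0.001, -1.0]]
contact_force: [-14.2, -2.2, 8.6]
width: 0.001
gripper_force: 6.9
```

Call:
servo_tool --pt "-0.001 0 0 0 0 0 0.0" --pt "-0.001 0 0 0 0 0 0.0" --pt "-0.001 0 0 0 0 0 0.0"

```text
clock: 23.52
tool_pos: [0.4752, 0.208, 0.0478]
tcp_rot: [[-0.985, -0.17, -0.01], [-0.17, 0.985, -0.003], [0.01, -0.001, -1.0]]
contact_force: [-17.3, -3.0, 12.5]
width: 0.001
gripper_force: 9.0
```

Call:
servo_tool --pt "0.003 0 0 0 0 0 0.0" --pt "0.01 0 0 0 0 0 0.0" --pt "0.02 0 0 0 0 0 0.0" --pt "0.03 0 -0.02 0 0 0 0.0" --pt "0.03 0 -0.05 0 0 0 0.0" --pt "0.03 0 -0.09 0 0 0 0.0" --pt "0.03 0 -0.12 0 0 0 0.0"

```text
clock: 24.4
tool_pos: [0.4498, 0.2037, 0.1703]
tcp_rot: [[-0.986, -0.169, 0.001], [-0.169, 0.986, -0.0], [-0.001, -0.0, -1.0]]
contact_force: [0.9, -0.6, 0.1]
width: -0.001
gripper_force: 0.0
```

Call:
servo_tool --pt "-0.02 0 0 0 0 0 0.0" --pt "-0.06 0 0 0 0 0 0.0" --pt "-0.1 0 0 0 0 0 0.0" --pt "-0.13 0 0 0 0 0 0.0" --pt "-0.14 0 0 0 0 0 0.0" --pt "-0.14 0 0 0 0 0 0.0" --pt "-0.14 0 0 0 0 0 0.0"

```text
clock: 25.28
tool_pos: [0.5862, 0.2273, 0.1677]
tcp_rot: [[-0.986, -0.17, -0.003], [-0.17, 0.986, -0.001], [0.003, -0.001, -1.0]]
contact_force: [-0.1, -1.0, 0.8]
width: -0.006
gripper_force: 0.0
```

```bash
python3 -c "
from h import *
ci=camera_info('wrist');i=capture('wrist')[:,:,::-1].copy()
h=cv2.cvtColor(i,cv2.COLOR_BGR2HSV);y=(h[...,0]>18)&(h[...,0]<35)&(h[...,1]>120)&(h[...,2]>90)
c,s,t=rect('wrist',y,.052,ci);print((M.T@(c-q)*1000).round(1),s,t-90)
cv2.imwrite('pics/w6.png',cv2.resize(i[0:280,180:460],(600,600),interpolation=cv2.INTER_CUBIC))
vx()"
```

```text
[3.3 0.1] [29.57394027709961, 66.6112060546875] 9.646637
vise xy mm [53.9  0.6] z 0.1679 F [ 0.4 -0. ] t 25.325
```

View pics/w6.png

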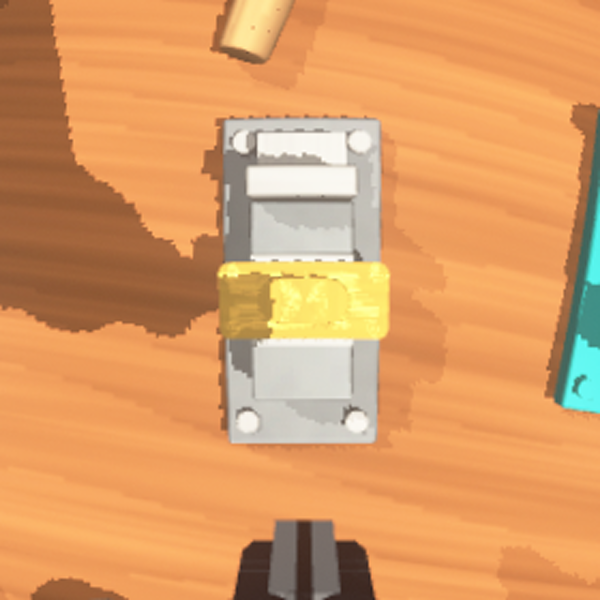

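The casting is clamped between the jaws at pixel (303,300): square to them, ends even, and the jaw stopped hard at 17 N. The robot is clear of everything.

```bash
python3 -c "
from station import *
print(job_done())"
```

```text
the job is handed in; nothing more can be done
None
```

The casting is clamped in the engraving vise, pad up and square to the jaws with its ends even, and the job is handed in at about 25 s; the hand-in gave no verdict.

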